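# Zero the peak dial and hold the meter cover over its screw holes

## Robot

A 6-joint arm with a two-finger parallel gripper is mounted at the origin on the work surface. World frame = base frame: x ahead of the robot, y to its left, z up, the work surface at z = 0. Lengths are in m, angles in degrees, forces in N, time in s.
With the tool pointing down it reaches from about 0.35 to 0.875 m from the base axis. Payload 4.2 kg.
Tool frame: the origin (TCP) lies on the centre line of the jaws, within the pads' length; the fingertips stand 8 mm ahead of it and the grasp point (between the pads) lies 11 mm behind it; z points along the fingers, y is the direction in which the jaws open and shut (so a half turn about z gives the same grasp; the last joint's range is limited). The gripper opens to 87 mm and grips with 3 to 60 N. Pads are 19 mm wide; open, the fingers measure 117 mm over their backs; the gripper's body (75 mm by 190 mm) begins 51 mm behind the grasp point.
Start: joints at [90.447, 22.042, 0.453, 0, -68.411, -14.817], TCP at [0.155, 0.605, 0.231] pointing down, gripper open.
Joint ranges: [-179.83, 179.83], [-69.29, 118.12], [-61.27, 80.66], [-181.25, 117.63], [-171.15, -9.14], [-177.46, 177.46]. Speed limits (degrees/s): [159.86, 159.86, 180, 180, 180, 180].

## Interface

Orientations are given as a 3x3 rotation matrix whose columns are the frame's x, y, z axes.
In Python, from station import sense, capture, finish_job, recognise gives the robot as it stands.
- The arm moves only by the tool apply_moves, never from a script. Its argument "plan" is a list that holds one entry, the list of rows, each a list of 7 numbers: the opening in per cent of the stroke, from 0 (shut) to 100 (fully open), then the shift along the world's x, y, z in units of 25 mm (1.0 is 25 mm), then the turn, a rotation vector about the world's x, y, z in rad. A call has 1 to 12 rows; each row shifts and turns the pose as measured when the row begins; what a row does not reach is not made up. A row lasts 1/12 s, in which the tool goes at most 41.7 mm and 7.16 degrees, less where a joint would pass 70% of its speed; a pose out of reach is approached as far as the arm can. A call is refused whole if a number of a shift passes 1 or a number of a turn 0.125, either way. A call with a gripper value outside its range is refused whole. The fingers move at their own pace and stop on an object; the grip force is fixed at half the most. Time passes only in rows, so rows that do not move let the fingers close. It gives the time, the measured TCP pose, the force and the opening at its end, in the units of the state.
- sense(): the state, without advancing time (a new reading comes with each control period).
- capture(name): name is "scene" or "top" or "wrist"; returns a dict with "pixels" (420x560x3 uint8, red, green, blue), "depth" (420x560 float32, m along the optical axis (not along the pixel's ray), 0 where there is no reading), "mtx" (3x3 intrinsics, pixels), "R" (3x3) and "t" (3): a world point X has camera coordinates R X + t; the wrist camera has in their place "mount" (4x4, takes a point from camera to tool coordinates, whose origin is the TCP and whose axes are the flange's). Camera axes: x right, y down, z forward; pixel columns grow to the right and rows downward; lengths in m; the calibration is good to about 2 mm. A picture is of the moment at which its call begins: read the wrist's pose just before it.
- finish_job(): hands the job in, once; it reports no verdict.
Trained networks look in a picture, given as the dict that the camera call returned (one of the last four; its "shot" number tells which), for a name from the list of things; names that differ only in an ending like _2 or _b are one class to them, and where a whole thing is asked for, a point or a joint stands for the part that bears it (a point fixed in the world has none). Each returns a list of dicts, best first, with "score" (0 to 1); they miss things now and then, are a little off and sometimes report something else, mostly with a low value. They report only what shows in the picture. A call takes as long as a camera call. They do not tell look-alikes from the thing itself.
- recognise(label, picture): "at" ([x, y, z] in m, in the coordinates of the camera as it stood for that picture, good to about 4 mm: the middle of the surface that is visible of it).
The state is a dict: "time_s": time; "joints": joint angles; "joint_velocities": joint speeds; "effort": joint torques, N m; "tcp_pos": TCP position; "ee_rot": TCP orientation; "wrist_force": force on the tool from outside, world axes, zero at the start; "moment": the same for the moment, N m; "gripper_width": opening from 0.0 (shut) to 1.0 (fully open).
Only numpy, scipy, OpenCV 4.12 (cv2) and the standard library are available. Lean on these libraries where they do the work, as an engineer would, in place of code of your own. Each camera call takes 0.05 s, during which the arm holds its last target.

## Task

Close up the blue water meter: first turn its black reset knob counter-clockwise, seen from above, until the red peak pointer is fully back at its zero stop. Then pick up the loose aluminium cover plate by its orange rib and hold it level and still, hovering about 2 cm above the meter's open chamber, with its four holes lined up over the four threaded holes so that screws can be started. Finish while still holding the plate in the air there: never let it touch the meter, and leave the valve, jar, screwdriver and copper tee where they are.

Things in the scene. Friction and masses are not known exactly. Their poses are not given: they have to be found in the camera images.
- meter: Water meter, fixed to the bench: blue cast housing 110 mm (its x) by 200 mm (its y, from -105 to +95), top face 65 mm above the bench. Origin on the bench, z up. On the +y part of the top is a bare aluminium face 110 by 100 mm round an open rectangular chamber; on the -y part is a white dial with the reset knob. Low brass and copper pipe stubs stick out 26 mm at +x and -x, below 48 mm.
- chamber (a point): Centre of the meter's open chamber, on the level of the aluminium face (65 mm above the bench; meter frame x 0, y +35 mm). Same axes as the meter. The four threaded holes, 8 mm wide, lie at x +-27 mm and y +-37 mm from it. The pattern is the same after a half turn.
- thread_a (a point): Mouth of the threaded hole at x +27, y +37 mm from the chamber's centre.
- thread_c (a point): Mouth of the diagonally opposite threaded hole, at x -27, y -37 mm from the chamber's centre.
- knob_grip (a point): Grip point of the reset knob, on its vertical axis, 95 mm above the bench (meter frame x 0, y -67 mm). The knob is a black upright bar 42 mm long (its own x), 14 mm wide (its own y), standing from 75 to 107 mm above the bench on a hub 32 mm across; a red line and red pointer mark its +x end. The frame turns with the knob.
- peak_knob (a joint): Angle of the reset knob in rad. 0: at its zero stop, bar parallel to the meter's x axis and red pointer towards meter +x, against a small pin. Grows clockwise seen from above up to 2.6; starts between 0.6 and 1.4, so it goes back counter-clockwise. Friction 0.05 N m; stays where it is left.
- cover: Loose aluminium cover plate lying flat on the bench, 80 mm (its x) by 100 mm (its y), 6 mm thick, 0.15 to 0.31 kg. Origin at the centre of its underside, z up. An orange upright rib in the middle, 50 mm long along the plate's x, 16 mm wide along y, from 6 to 42 mm above the underside, is its grip. Four 16 mm holes at x +-27, y +-37 mm; either way round (half turn) fits the meter.
- hole_a (a point): Centre, at the underside, of the plate's hole at x +27, y +37 mm.
- hole_c (a point): Centre, at the underside, of the diagonally opposite hole at x -27, y -37 mm.
- ball_valve: Bystander: loose brass ball valve with a yellow handle, 80 mm long, 54 mm high. Origin under its middle.
- paste_jar: Bystander: white jar with green lid, 60 mm wide, 75 mm high. Origin under its middle.
- driver: Bystander: green-handled screwdriver lying on the bench. Origin under its middle.
- copper_tee: Bystander: copper tee fitting, 70 mm long, 22 mm thick. Origin under its middle.
Not all that is in view belongs to the job. Several things have the shape of the cover; the one meant has the colours described above.

How it is judged (in metres and radians):
On the way, in this order (a step that is already met when the one before it is completed fails the run):
1. the peak knob is back at its zero stop while the plate still lies on the bench (value of joint peak_knob below 0.06 rad and height (world z) of cover below 0.02 m), for 0.2 s.
2. the plate is lifted clear of the bench in the fingers (height (world z) of cover above 0.05 m and contact force between cover and the fingers above 1 N), for 0.2 s.
At the end, for the whole second after the job is handed in: Knob within 0.08 rad of its stop; plate held by the fingers, touching neither meter nor bystanders, underside 8 to 35 mm above the meter's aluminium face, level within 0.08 rad, under 20 mm/s, holes within 5 mm horizontally of the threaded ones (either way round), through the last second (value of joint peak_knob below 0.08 rad and ((horizontal distance between hole_a and thread_a below 0.005 m and horizontal distance between hole_c and thread_c below 0.005 m) or (horizontal distance between hole_a and thread_c below 0.005 m and horizontal distance between hole_c and thread_a below 0.005 m)) and z of cover in the frame of chamber between 0.008 and 0.035 m and angle between cover's own z axis and vertical below 0.08 rad and linear speed of cover below 0.02 m/s and contact force between cover and the fingers above 1 N and contact force between cover and meter below 0.2 N and contact force between cover and ball_valve below 0.2 N and contact force between cover and paste_jar below 0.2 N and contact force between cover and driver below 0.2 N and contact force between cover and copper_tee below 0.2 N); the arm keeps its last pose, push and grip.
It fails at once if the plate touches the meter (over 2 N) (contact force between cover and meter above 2 N).
It fails at once if ball valve is moved more than 30 mm (distance of ball_valve from where it was at the start of the episode above 0.03 m).
It fails at once if paste jar is moved more than 30 mm (distance of paste_jar from where it was at the start of the episode above 0.03 m).
It fails at once if driver is moved more than 30 mm (distance of driver from where it was at the start of the episode above 0.03 m).
It fails at once if copper tee is moved more than 30 mm (distance of copper_tee from where it was at the start of the episode above 0.03 m).
It also fails if it takes over 64 s, if anything falls off the work surface, if the arm or the gripper's body presses on something with over 40 N, if the wrist force passes 120 N, or if a joint passes its speed limit or range.

## Working session

There is one attempt and no reset: what is moved stays moved. The work goes in short steps, Python scripts to look and compute and a tool call to move; the robot and the scene stay as the last step left them, time stands still between calls to the robot, and variables do not carry over. Pictures are saved under pics/ and viewed, and the job is handed in when it is done.

Besides the shell and the picture viewer there is one more tool, called by a JSON object that holds its "op" and its "data". apply_moves: Moves the arm, as the interface text tells. Its arguments: {"type":"object","properties":{"plan":{"type":"array","items":{"type":"array","items":{"type":"array","items":{"type":"number"}}}}},"required":["plan"]}

```bash
mkdir -p pics; ls
cat > h.py <<'E'
import numpy as np, cv2
from station import sense, capture, finish_job, recognise
def save(n,p): cv2.imwrite(f'pics/{n}.png',np.ascontiguousarray(p['pixels'][:,:,::-1]))
def w2(p,c,s=None):  # cam->world
    c=np.asarray(c,float)
    if 'R' in p: return np.array(p['R']).T@(c-np.array(p['t']))
    m=np.array(p['mount'])@np.r_[c,1]; return np.array(s['ee_rot'])@m[:3]+np.array(s['tcp_pos'])
def pix(p,X,s=None):
    X=np.asarray(X,float)
    if 'R' in p: c=np.array(p['R'])@X+np.array(p['t'])
    else: c=(np.linalg.inv(np.array(p['mount']))@np.r_[np.array(s['ee_rot']).T@(X-np.array(s['tcp_pos'])),1])[:3]
    q=np.array(p['mtx'])@c; return q[:2]/q[2]
def ray(p,u,v,z,s=None): # pixel to world plane z
    o=w2(p,[0,0,0],s); d=w2(p,np.linalg.inv(np.array(p['mtx']))@[u,v,1],s)-o
    return o+d*(z-o[2])/d[2]
def dep(p,u,v,s=None):
    d=p['depth'][int(v),int(u)]; return w2(p,np.linalg.inv(np.array(p['mtx']))@[u,v,1]*d,s)
E
python3 - <<'E'
from h import *
s=sense(); print(s)
for n in ['scene','top','wrist']:
    s=sense();p=capture(n); save(n+'0',p); np.savez(n+'0.npz',**{k:v for k,v in p.items()},**{'tp':s['tcp_pos'],'er':s['ee_rot']})
    for l in ['meter','cover','knob_grip','ball_valve','paste_jar','driver','copper_tee']:
        for r in recognise(l,p)[:4]: print(n,l,round(r['score'],2),np.round(w2(p,r['at'],s),3),np.round(pix(p,w2(p,r['at'],s),s)))
E
```

```text
pics
{'time_s': 0.0, 'joints': array([ 9.04464635e+01,  2.20919906e+01,  3.78604384e-01, -3.09859873e-02,
       -6.84133735e+01, -1.48151430e+01]), 'joint_velocities': array([-0.04873921, -0.05345971,  0.05215829,  0.02402831,  0.01184809,
       -0.02235286]), 'effort': array([ 1.19242750e-04, -3.90671039e+01,  1.87412918e+01,  4.21995431e+00,
        1.10504357e-02, -1.87800865e-04]), 'tcp_pos': array([0.15494141, 0.60486102, 0.22943347]), 'ee_rot': array([[ 9.68669448e-01, -2.48353104e-01, -4.85622443e-04],
       [-2.48353566e-01, -9.68666916e-01, -2.21617433e-03],
       [ 7.99873801e-05,  2.26734643e-03, -9.99997426e-01]]), 'wrist_force': array([ 0.37013411,  0.27602257, -0.11708797]), 'moment': array([ 0.01213782, -0.01441795, -0.04638903]), 'gripper_width': 1.00191425457649}
scene meter 0.9 [0.563 0.169 0.069] [321. 199.]
scene cover 0.78 [ 0.675 -0.186  0.003] [259. 300.]
scene cover 0.77 [ 0.499 -0.159  0.005] [227. 256.]
scene knob_grip 0.52 [0.561 0.119 0.095] [310. 201.]
scene knob_grip 0.28 [ 0.498 -0.162  0.004] [225. 257.]
scene ball_valve 0.6 [0.661 0.371 0.034] [386. 193.]
scene paste_jar 0.73 [0.48  0.422 0.051] [355. 154.]
scene driver 0.88 [ 0.813 -0.01   0.023] [339. 292.]
scene copper_tee 0.76 [ 0.522 -0.441  0.018] [149. 315.]
top meter 0.65 [0.538 0.195 0.061] [219. 209.]
top cover 0.91 [ 0.496 -0.158  0.011] [337. 226.]
top cover 0.89 [ 0.336 -0.135  0.009] [330. 279.]
top cover 0.8 [ 0.663 -0.18   0.01 ] [345. 172.]
top knob_grip 0.68 [0.545 0.124 0.104] [242. 206.]
top ball_valve 0.79 [0.648 0.371 0.038] [162. 172.]
top paste_jar 0.58 [0.462 0.431 0.079] [135. 234.]
top driver 0.7 [ 0.797 -0.005  0.019] [288. 127.]
top copper_tee 0.76 [ 0.514 -0.441  0.021] [432. 221.]
```

View pics/scene0.png

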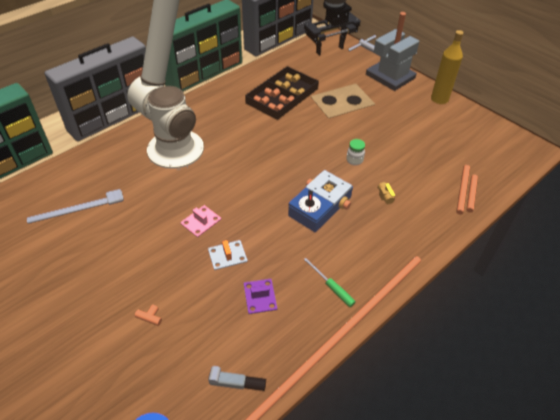

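View pics/top0.png

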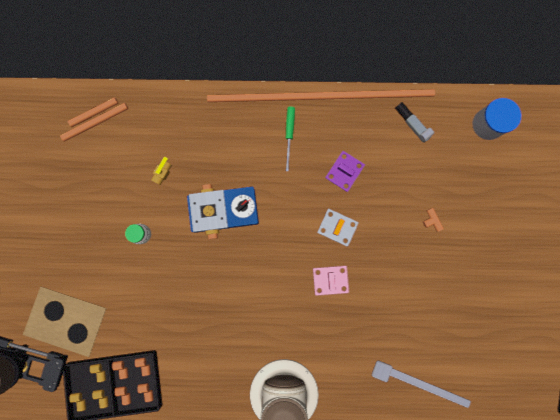

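Run:
```python
import cv2
a=cv2.imread('pics/top0.png')
cv2.imwrite('pics/top0c.png',cv2.resize(a[140:320,170:420],None,fx=3.2,fy=3.2,interpolation=cv2.INTER_CUBIC))
```

```text
(no output)
```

View pics/top0c.png

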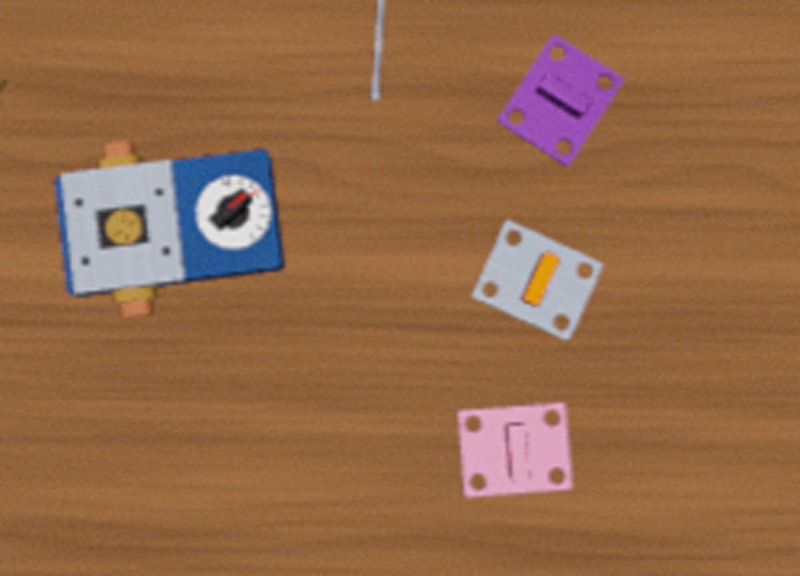

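The things that could be taken for the cover are, in top-view pixels, silver with an orange rib at (338,227), purple at (345,171) and pink at (331,280). The description matches the silver one with the orange rib, and the crop confirms it. In that crop the meter lies around (222,210), with the knob pointing about 45° off world x.

Run:
```python
import numpy as np
w=np.load('wrist0.npz'); print(w['mount'],w['mtx'])
```

```text
[[ 2.28741889e-04 -9.63428432e-01 -2.67965675e-01  7.24238804e-02]
 [ 9.99999662e-01  4.32018289e-04 -6.99630246e-04  2.63083925e-04]
 [ 7.89809744e-04 -2.67965425e-01  9.63428206e-01 -1.54475044e-01]
 [ 0.00000000e+00  0.00000000e+00  0.00000000e+00  1.00000000e+00]] [[355.04204142   0.         278.4801371 ]
 [  0.         355.04204142 204.9929861 ]
 [  0.           0.           1.        ]]
```

{"op": "apply_moves", "data": {"plan": [[[100, 0.8, -0.9, 0.2, 0, 0, 0], [100, 0.8, -0.9, 0.2, 0, 0, 0], [100, 0.8, -0.9, 0.2, 0, 0, 0], [100, 0.8, -0.9, 0.2, 0, 0, 0], [100, 0.8, -0.9, 0.2, 0, 0, 0], [100, 0.8, -0.9, 0.2, 0, 0, 0], [100, 0.8, -0.9, 0.2, 0, 0, 0], [100, 0.8, -0.9, 0.2, 0, 0, 0], [100, 0.8, -0.9, 0.2, 0, 0, 0], [100, 0.8, -0.9, 0.2, 0, 0, 0], [100, 0.8, -0.9, 0.2, 0, 0, 0], [100, 0.8, -0.9, 0.2, 0, 0, 0]]]}}

```text
time_s: 2.2
tcp_pos: [0.3993, 0.3258, 0.2916]
ee_rot: [[0.971, -0.237, 0.001], [-0.237, -0.971, -0.0], [0.001, -0.0, -1.0]]
wrist_force: [0.2, 0.5, 0.2]
gripper_width: 0.994
```

{"op": "apply_moves", "data": {"plan": [[[100, 0.9, -1, 0, 0, 0, -0.1], [100, 0.9, -1, 0, 0, 0, -0.1], [100, 0.9, -1, 0, 0, 0, -0.1], [100, 0.9, -1, 0, 0, 0, -0.1], [100, 0.9, -1, 0, 0, 0, -0.1], [100, 0.9, -1, 0, 0, 0, 0], [100, 0, 0, 0, 0, 0, 0], [100, 0, 0, 0, 0, 0, 0]]]}}

```text
time_s: 2.87
tcp_pos: [0.5433, 0.1629, 0.2949]
ee_rot: [[0.717, -0.697, 0.008], [-0.697, -0.717, 0.002], [0.005, -0.007, -1.0]]
wrist_force: [0.1, -0.0, -0.8]
gripper_width: 1.003
```

```bash
cat > look.py <<'E'
import sys
from h import *
n=sys.argv[1]
s=sense();p=capture('wrist');save(n,p);np.savez(n+'.npz',pixels=p['pixels'],depth=p['depth'],mtx=p['mtx'],mount=p['mount'],tcp_pos=s['tcp_pos'],ee_rot=s['ee_rot'])
print(s['time_s'],s['tcp_pos'],s['ee_rot'][:,1])
for l in sys.argv[2:]:
    for r in recognise(l,p)[:3]: X=w2(p,r['at'],s);print(l,round(r['score'],2),np.round(X,4),np.round(pix(p,X,s)))
E
python3 look.py w1 meter knob_grip
```

```text
2.8667 [0.54331277 0.16291846 0.29485965] [-0.69683037 -0.71720458 -0.00670994]
meter 0.77 [0.5393 0.1869 0.0654] [267. 193.]
knob_grip 0.88 [0.55   0.1278 0.1102] [301. 154.]
```

View pics/w1.png

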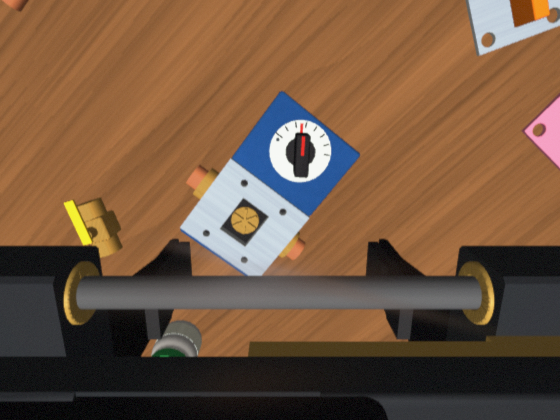

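The wrist view shows the knob at (301,155) with its red line pointing up, the threaded holes at about (244,183), (283,212), (206,233) and (244,260), and the silver plate at top right. Next I compute the poses.

```bash
cat > meter.py <<'E'
import sys
from h import *
n=sys.argv[1]; z=np.load(n+'.npz'); p=dict(z); s=p
g=cv2.cvtColor(p['pixels'],cv2.COLOR_RGB2GRAY)
hs=[tuple(map(float,a.split(','))) for a in sys.argv[2:]]
W=[]
for u,v in hs:
    for _ in range(3):
        u0,v0=int(round(u)),int(round(v)); r=7
        a=g[v0-r:v0+r+1,u0-r:u0+r+1].astype(float); w=np.clip(np.percentile(a,75)*.7-a,0,None)
        yy,xx=np.mgrid[-r:r+1,-r:r+1]; u=u0+(w*xx).sum()/w.sum(); v=v0+(w*yy).sum()/w.sum()
    W.append(ray(p,u,v,.065,s)); print(round(u,1),round(v,1),np.round(W[-1],4), 'depth',np.round(dep(p,u,v-8,s),4))
W=np.array(W)[:,:2]
# model fit via best assignment
from itertools import permutations
M=np.array([[27,37],[27,-37],[-27,37],[-27,-37]])/1e3
best=[]
for pm in permutations(range(4)):
    m=M[list(pm)]; c=W.mean(0); H=m.T@(W-c); th=np.arctan2(H[0,1]-H[1,0],H[0,0]+H[1,1])
    R=np.array([[np.cos(th),-np.sin(th)],[np.sin(th),np.cos(th)]]); e=np.linalg.norm((W-c)-m@R.T,axis=1).max(); best.append((e,np.degrees(th),c))
best.sort(key=lambda b:b[0])
for e,th,c in best[:2]: 
    R=np.array([[np.cos(np.radians(th)),-np.sin(np.radians(th))],[np.sin(np.radians(th)),np.cos(np.radians(th))]])
    print('err',e,'yaw',th,'c',c,'knob',c+R@[0,-.102])
E
python3 meter.py w1 244,183 283,212 206,233 244,260
python3 - <<'E'
from h import *
p=dict(np.load('w1.npz'))
for u,v in [(302,140),(302,170),(255,130),(320,200)]: print(u,v,dep(p,u,v,p))
a=p['pixels'][90:280,170:370,::-1]; cv2.imwrite('pics/w1c.png',cv2.resize(a,None,fx=3,fy=3,interpolation=cv2.INTER_CUBIC))
E
```

```text
243.9 182.6 [0.5652 0.1964 0.065 ] depth [0.5715 0.1899 0.0656]
282.4 211.3 [0.5118 0.1888 0.065 ] depth [0.5187 0.1822 0.066 ]
205.9 232.6 [0.5546 0.2697 0.065 ] depth [0.5612 0.2626 0.0652]
243.7 259.1 [0.5014 0.262  0.065 ] depth [0.5087 0.2544 0.0662]
err 0.00010911456430354397 yaw -171.8206892130385 c [0.53323857 0.22926357] knob [0.51872688 0.33022599]
err 0.0001091145643035508 yaw 8.179310786961507 c [0.53323857 0.22926357] knob [0.54775027 0.12830115]
302 140 [0.55855429 0.11786608 0.10551053]
302 170 [0.53762782 0.13759074 0.1067825 ]
255 130 [0.59681103 0.14730085 0.06429385]
320 200 [0.49240709 0.14933736 0.06623205]
```

View pics/w1c.png

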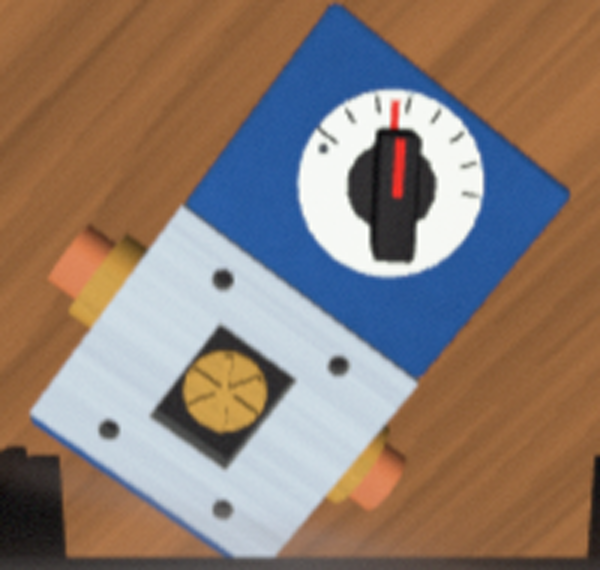

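Meter pose: yaw 8.2°, chamber at (0.5332, 0.2293), knob at (0.5477, 0.1283). The four threaded holes fit the pattern to 0.1 mm. I'll go above the knob now.

{"op": "apply_moves", "data": {"plan": [[[80, 0.2, -0.7, -0.9, 0, 0, -0.03], [80, 0, -0.7, -0.9, 0, 0, 0], [80, 0, 0, -0.9, 0, 0, 0], [80, 0, 0, -0.9, 0, 0, 0], [80, 0, 0, -0.9, 0, 0, 0], [80, 0, 0, -0.9, 0, 0, 0], [80, 0, 0, 0, 0, 0, 0]]]}}

```text
time_s: 3.6
tcp_pos: [0.5438, 0.1366, 0.1598]
ee_rot: [[0.709, -0.705, 0.018], [-0.706, -0.709, 0.008], [0.007, -0.018, -1.0]]
wrist_force: [-1.2, 0.2, 0.5]
gripper_width: 0.803
```

{"op": "apply_moves", "data": {"plan": [[[80, 0.16, -0.33, -0.3, -0.008, 0.018, 0], [80, 0, 0, 0, 0, 0, 0], [80, 0, 0, 0, 0, 0, 0]]]}}

```text
time_s: 3.85
tcp_pos: [0.5482, 0.1306, 0.1542]
ee_rot: [[0.713, -0.701, 0.001], [-0.701, -0.713, -0.001], [0.001, 0.0, -1.0]]
wrist_force: [-0.6, -0.6, -0.2]
gripper_width: 0.802
```

{"op": "apply_moves", "data": {"plan": [[[80, 0, -0.09, -0.6, 0, 0, 0], [80, 0, 0, -0.6, 0, 0, 0], [80, 0, 0, -0.6, 0, 0, 0], [80, 0, 0, -0.6, 0, 0, 0], [80, 0, 0, 0, 0, 0, 0], [80, 0, 0, 0, 0, 0, 0]]]}}

```text
time_s: 4.35
tcp_pos: [0.5549, 0.1321, 0.1023]
ee_rot: [[0.715, -0.699, 0.019], [-0.699, -0.715, 0.007], [0.009, -0.018, -1.0]]
wrist_force: [0.8, -0.2, 0.4]
gripper_width: 0.8
```

{"op": "apply_moves", "data": {"plan": [[[80, -0.28, -0.15, -0.15, -0.007, 0.019, 0], [80, 0, 0, 0, 0, 0, 0], [80, -0.1, 0, -0.15, 0, 0, 0], [80, 0, 0, -0.15, 0, 0, 0], [80, 0, 0, 0, 0, 0, 0]]]}}

```text
time_s: 4.77
tcp_pos: [0.5473, 0.1294, 0.0955]
ee_rot: [[0.716, -0.698, 0.007], [-0.699, -0.716, 0.003], [0.003, -0.007, -1.0]]
wrist_force: [-0.4, 0.8, 0.7]
gripper_width: 0.803
```

{"op": "apply_moves", "data": {"plan": [[[80, 0, -0.04, -0.4, -0.003, 0.01, 0], [80, 0, 0, 0, 0, 0, 0], [80, 0, 0, 0, 0, 0, 0]]]}}

```text
time_s: 5.02
tcp_pos: [0.5475, 0.1285, 0.085]
ee_rot: [[0.716, -0.698, -0.003], [-0.698, -0.716, 0.0], [-0.002, 0.002, -1.0]]
wrist_force: [0.4, -0.1, 0.1]
gripper_width: 0.8
```

{"op": "apply_moves", "data": {"plan": [[[5, 0, 0, 0, 0, 0, 0], [5, 0, 0, 0, 0, 0, 0], [5, 0, 0, 0, 0, 0, 0], [5, 0, 0, 0, 0, 0, 0], [5, 0, 0, 0, 0, 0, 0], [5, 0, 0, 0, 0, 0, 0], [5, 0, 0, 0, 0, 0, 0], [5, 0, 0, 0, 0, 0, 0]]]}}

```text
time_s: 5.68
tcp_pos: [0.5477, 0.1285, 0.0847]
ee_rot: [[0.716, -0.698, -0.003], [-0.698, -0.716, 0.0], [-0.002, 0.002, -1.0]]
wrist_force: [-0.4, -0.9, 0.6]
gripper_width: 0.28
```

{"op": "apply_moves", "data": {"plan": [[[5, 0, 0, 0, 0, 0, 0], [5, 0, 0, 0, 0, 0, 0], [5, 0, 0, 0, 0, 0, 0], [5, 0, 0, 0, 0, 0, 0]]]}}

```text
time_s: 6.02
tcp_pos: [0.548, 0.1287, 0.0848]
ee_rot: [[0.716, -0.698, -0.002], [-0.698, -0.716, 0.001], [-0.002, 0.001, -1.0]]
wrist_force: [0.6, -0.7, 0.4]
gripper_width: 0.162
```

{"op": "apply_moves", "data": {"plan": [[[5, 0, 0, 0, 0, 0, 0.1], [5, 0, 0, 0, 0, 0, 0.1], [5, 0, 0, 0, 0, 0, 0.1], [5, 0, 0, 0, 0, 0, 0.1], [5, 0, 0, 0, 0, 0, 0], [5, 0, 0, 0, 0, 0, 0]]]}}

```text
time_s: 6.52
tcp_pos: [0.5478, 0.1285, 0.0848]
ee_rot: [[0.937, -0.35, -0.003], [-0.35, -0.937, -0.001], [-0.002, 0.002, -1.0]]
wrist_force: [0.1, 0.5, -1.7]
gripper_width: 0.156
```

{"op": "apply_moves", "data": {"plan": [[[5, 0, 0, 0, 0, 0, 0.1], [5, 0, 0, 0, 0, 0, 0.1], [5, 0, 0, 0, 0, 0, 0.1], [5, 0, 0, 0, 0, 0, 0.1], [5, 0, 0, 0, 0, 0, 0.05], [5, 0, 0, 0, 0, 0, 0], [5, 0, 0, 0, 0, 0, 0]]]}}

```text
time_s: 7.1
tcp_pos: [0.5478, 0.1281, 0.0848]
ee_rot: [[0.995, 0.095, -0.003], [0.095, -0.995, -0.002], [-0.003, 0.002, -1.0]]
wrist_force: [1.2, -0.3, -0.3]
gripper_width: 0.159
```

```bash
python3 -c "
from h import *
s=sense();print(s['moment'],s['wrist_force'],np.degrees(np.arctan2(s['ee_rot'][1,0],s['ee_rot'][0,0])))"
```

```text
[ 0.0596671  -0.03173637  0.03354221] [ 1.23947761 -0.26483135 -0.27683383] 5.445973419169947
```

{"op": "apply_moves", "data": {"plan": [[[5, 0, 0, 0, 0, 0, 0.05], [5, 0, 0, 0, 0, 0, 0.03], [5, 0, 0, 0, 0, 0, 0.03], [5, 0, 0, 0, 0, 0, 0], [5, 0, 0, 0, 0, 0, 0]]]}}

```text
time_s: 7.52
tcp_pos: [0.5478, 0.128, 0.0848]
ee_rot: [[0.982, 0.19, -0.002], [0.19, -0.982, -0.001], [-0.002, 0.001, -1.0]]
wrist_force: [-0.2, 0.0, -0.3]
gripper_width: 0.165
```

```bash
python3 -c "
from h import *
s=sense();print(s['moment'],s['wrist_force'],np.degrees(np.arctan2(s['ee_rot'][1,0],s['ee_rot'][0,0])))"
```

```text
[ 0.05540585 -0.13002252 -0.45231393] [-0.2280924   0.02877148 -0.33474244] 10.92389260546504
```

{"op": "apply_moves", "data": {"plan": [[[70, 0, 0, 0, 0, 0, 0], [70, 0, 0, 0, 0, 0, 0], [70, 0, 0, 0, 0, 0, 0], [70, 0, 0, 0, 0, 0, 0], [70, 0, 0, 0, 0, 0, 0], [70, 0, 0, 0.8, 0, 0, 0], [70, 0, 0, 0.8, 0, 0, 0], [70, 0, 0, 1, 0, 0, 0], [70, 0, 0, 1, 0, 0, 0], [70, 0, 0, 1, 0, 0, 0], [70, 0, 0, 1, 0, 0, 0], [70, 0, 0, 0, 0, 0, 0]]]}}

```text
time_s: 8.52
tcp_pos: [0.5445, 0.1261, 0.2286]
ee_rot: [[0.982, 0.189, -0.01], [0.189, -0.982, -0.008], [-0.011, 0.006, -1.0]]
wrist_force: [0.1, 0.2, 0.4]
gripper_width: 0.702
```

{"op": "apply_moves", "data": {"plan": [[[70, 0, 0, 1, 0, 0, 0], [70, 0, 0, 1, 0, 0, 0], [70, 0, 0, 0, 0, 0, 0], [70, 0, 0, 0, 0, 0, 0]]]}}

```text
time_s: 8.85
tcp_pos: [0.5436, 0.126, 0.2812]
ee_rot: [[0.982, 0.188, -0.009], [0.188, -0.982, -0.006], [-0.01, 0.005, -1.0]]
wrist_force: [-0.1, 0.4, -0.8]
gripper_width: 0.699
```

```bash
python3 look.py w2; python3 -c "
from h import *
p=dict(np.load('w2.npz'));c=pix(p,[.5477,.1283,.1],p).astype(int);c=np.clip(c,100,320);print(c)
a=p['pixels'][c[1]-100:c[1]+100,c[0]-100:c[0]+120,::-1]; cv2.imwrite('pics/w2c.png',cv2.resize(a,None,fx=3,fy=3,interpolation=cv2.INTER_CUBIC))"
```

```text
8.85 [0.54356368 0.12598263 0.2812292 ] [ 0.18845807 -0.98207045  0.0046041 ]
[276 177]
```

View pics/w2c.png

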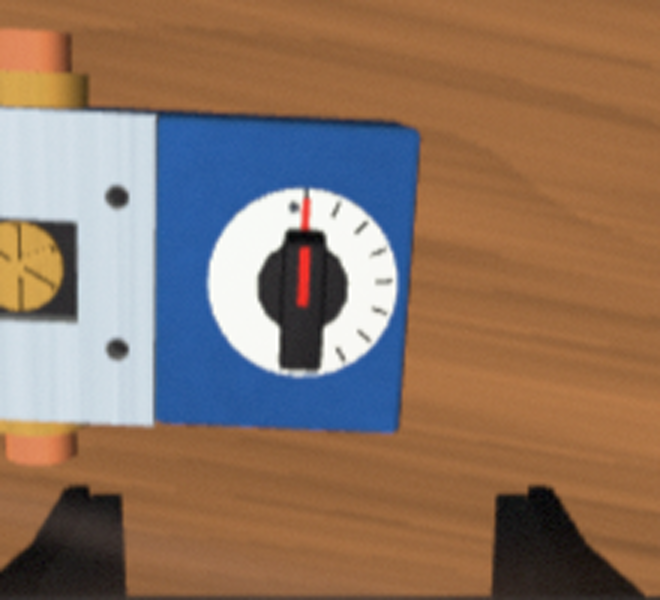

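View pics/w2.png

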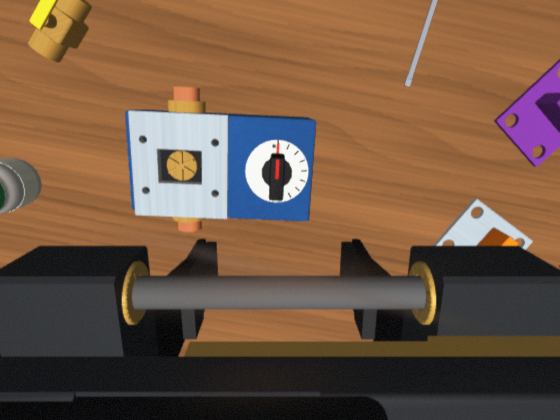

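The pointer now sits on the zero tick beside its pin (red line at about (277,147) to (276,180)). I'll check the angle numerically.

```bash
cat > knob.py <<'E'
import sys
from h import *
p=dict(np.load(sys.argv[1]+'.npz'));a=p['pixels'].astype(int)
m=(a[...,0]>150)&(a[...,1]<80)&(a[...,2]<90)
v,u=np.nonzero(m); X=[];D=[]
for i,j in zip(u,v):
    x=dep(p,i,j,p)
    if np.hypot(x[0]-.548,x[1]-.128)<.045: X.append(x)
X=np.array(X)
for lo,hi in [(.1,.115),(.06,.09)]:
    k=(X[:,2]>lo)&(X[:,2]<hi); Y=X[k]
    if len(Y)>5: print(len(Y),Y.mean(0),'bearing from axis',np.degrees(np.arctan2(Y[:,1].mean()-.1283,Y[:,0].mean()-.5477)))
E
python3 knob.py w2;python3 knob.py w1; python3 meter.py w2 142,139 145,190 215,142 215,191
```

```text
62 [0.55715306 0.12975884 0.10758181] bearing from axis 8.772915331392266
8 [0.57181423 0.132125   0.06961399] bearing from axis 9.013169576925426
64 [0.55449128 0.12117469 0.10743434] bearing from axis -46.374984712710244
9 [0.56439411 0.1114558  0.07350026] bearing from axis -45.25639702594643
142.6 138.8 [0.5547 0.2698 0.065 ] depth [0.563  0.27   0.0663]
145.5 189.8 [0.5013 0.2621 0.065 ] depth [0.5102 0.2627 0.0656]
214.7 142.2 [0.5653 0.1965 0.065 ] depth [0.5734 0.1976 0.0655]
214.8 192.8 [0.5119 0.1889 0.065 ] depth [0.5207 0.1901 0.0652]
err 8.568862746903059e-05 yaw -171.79186512390734 c [0.53328658 0.2293296 ] knob [0.5187241  0.33028471]
err 8.568862746903319e-05 yaw 8.20813487609267 c [0.53328658 0.2293296 ] knob [0.54784907 0.12837449]
```

Knob bearing is 8.8–9.0° against the meter's 8.2°, so it is at the stop. The second view gives the same meter pose. Next, the cover.

{"op": "apply_moves", "data": {"plan": [[[100, -0.2, -1, 0, 0, 0, -0.06], [100, -0.2, -1, 0, 0, 0, -0.06], [100, -0.2, -1, 0, 0, 0, -0.06], [100, -0.2, -1, 0, 0, 0, -0.06], [100, -0.2, -1, 0, 0, 0, -0.06], [100, -0.2, -1, 0, 0, 0, -0.06], [100, -0.2, -1, 0, 0, 0, -0.06], [100, -0.2, -1, 0, 0, 0, -0.06], [100, -0.2, -1, 0, 0, 0, -0.06], [100, -0.2, -1, 0, 0, 0, -0.06], [100, 0, 0, 0, 0, 0, 0], [100, 0, 0, 0, 0, 0, 0]]]}}

```text
time_s: 9.9
tcp_pos: [0.4829, -0.1338, 0.2641]
ee_rot: [[0.905, -0.424, -0.04], [-0.424, -0.906, 0.003], [-0.037, 0.014, -0.999]]
wrist_force: [-0.0, 0.6, 0.3]
gripper_width: 1.002
```

```bash
python3 look.py w3 cover
```

```text
9.9 [ 0.48285461 -0.1337724   0.26408773] [-0.42380616 -0.90563734  0.01446904]
cover 0.95 [ 0.3544 -0.1429  0.0097] [325. 251.]
cover 0.89 [ 0.4959 -0.1517  0.0059] [284. 145.]
cover 0.71 [ 0.6332 -0.1642  0.008 ] [240.  20.]
```

View pics/w3.png

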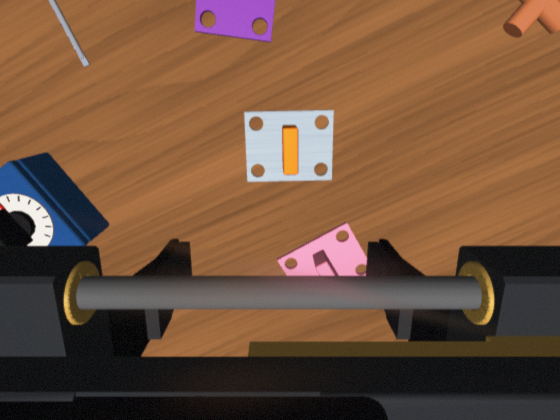

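The silver plate with the orange rib is in the middle, with its holes at about (256,124), (322,122), (258,171) and (321,169). The pink look-alike is below it and the purple one above.

```bash
sed -e "s/,.065,s)/,ZZ,s)/; s/sys.argv\[2:\]/sys.argv[3:]/; s/r=7/r=10/; s/^n=sys.argv\[1\];/n=sys.argv[1]; ZZ=float(sys.argv[2]);/" meter.py > plate.py
python3 plate.py w3 .006 256,124 322,122 258,171 321,169
python3 - <<'E'
from h import *
p=dict(np.load('w3.npz'));a=p['pixels'].astype(int)
m=((a[...,0]>200)&(a[...,1]>100)&(a[...,1]<190)&(a[...,2]<60)).astype(np.uint8)
v,u=np.nonzero(m);k=(abs(u-290)<20)&(abs(v-150)<35);u=u[k];v=v[k]
Y=np.array([dep(p,i,j,p) for i,j in zip(u,v)]);Y=Y[Y[:,2]>.035];print(len(Y),Y.mean(0),Y.min(0),Y.max(0))
q,_,_=cv2.fitLine(Y[:,:2].astype(np.float32),cv2.DIST_L2,0,.01,.01)[:3] if 0 else (0,0,0)
l=cv2.fitLine(Y[:,:2].astype(np.float32),cv2.DIST_L2,0,.01,.01).ravel();print(np.degrees(np.arctan2(l[1],l[0])))
print(dep(p,290,115,p))
E
```

```text
255.5 123.0 [ 0.5327 -0.1327  0.006 ] depth [ 0.5405 -0.1366  0.0059]
321.4 122.0 [ 0.502  -0.2006  0.006 ] depth [ 0.5102 -0.2039  0.0065]
257.4 170.6 [ 0.4827 -0.1106  0.006 ] depth [ 0.4914 -0.1149  0.0071]
320.3 168.9 [ 0.453  -0.1784  0.006 ] depth [ 0.4623 -0.182   0.0083]
err 0.0003387819177317045 yaw 155.97992972437228 c [ 0.49261374 -0.15558112] knob [ 0.53413352 -0.06241402]
err 0.00033878191773171047 yaw -24.020070275627727 c [ 0.49261374 -0.15558112] knob [ 0.45109397 -0.24874822]
628 [ 0.49466042 -0.15586987  0.04515211] [ 0.46954968 -0.1712545   0.03989745] [ 0.55441811 -0.14063259  0.41573675]
-21.497194
[ 0.52422504 -0.17160306  0.00743037]
```

{"op": "apply_moves", "data": {"plan": [[[70, 0.2, -0.44, -0.6, -0.003, -0.04, 0.019], [70, 0.2, -0.44, -0.6, 0, 0, 0], [70, 0, 0, -0.6, 0, 0, 0], [70, 0, 0, -0.6, 0, 0, 0], [70, 0, 0, -0.6, 0, 0, 0], [70, 0, 0, -0.6, 0, 0, 0], [70, 0, 0, 0, 0, 0, 0], [70, 0, 0, 0, 0, 0, 0]]]}}

```text
time_s: 10.67
tcp_pos: [0.4963, -0.1481, 0.1698]
ee_rot: [[0.921, -0.389, 0.004], [-0.389, -0.921, -0.001], [0.004, -0.001, -1.0]]
wrist_force: [0.7, 0.4, 0.8]
gripper_width: 0.7
```

```bash
cat > st.py <<'E'
from h import *
s=sense();R=s['ee_rot'];print(s['time_s'],np.round(s['tcp_pos'],4),'yaw',np.degrees(np.arctan2(R[1,0],R[0,0])),'fix wx,wy',-(-R[1,2]) if 0 else np.round([-R[1,2],R[0,2]],4),'F',np.round(s['wrist_force'],1),'M',np.round(s['moment'],2),s['gripper_width'])
E
python3 st.py; python3 look.py w4
```

```text
10.6667 [ 0.4963 -0.1481  0.1698] yaw -22.902725986155367 fix wx,wy [0.0009 0.0038] F [0.7 0.4 0.8] M [-0.03  0.01  0.02] 0.6996023291621253
10.6667 [ 0.49632695 -0.14810603  0.16982692] [-3.89165280e-01 -9.21167697e-01 -6.78132774e-04]
```

View pics/w4.png

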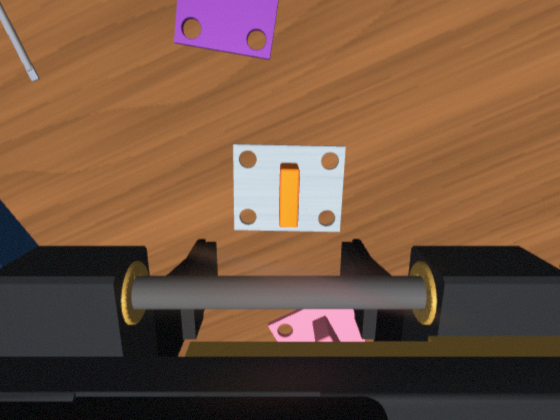

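```bash
python3 plate.py w4 .006 248,159 330,161 249,217 326,218
python3 - <<'E'
from h import *
p=dict(np.load('w4.npz'));a=p['pixels'].astype(int)
m=((a[...,0]>230)&(a[...,1]>120)&(a[...,1]<190)&(a[...,2]<60))
v,u=np.nonzero(m);k=(abs(u-290)<20)&(abs(v-190)<45);u=u[k];v=v[k]
Y=np.array([dep(p,i,j,p) for i,j in zip(u,v)]);Y=Y[(Y[:,2]>.038)&(Y[:,2]<.046)]
print(len(Y),cv2.minAreaRect((Y[:,:2]*1000).astype(np.float32)),Y.mean(0))
E
```

```text
246.9 158.8 [ 0.5328 -0.1328  0.006 ] depth [ 0.5389 -0.1351  0.001 ]
329.8 161.0 [ 0.502  -0.2007  0.006 ] depth [ 5.077e-01 -2.037e-01  1.000e-04]
247.2 217.0 [ 0.4827 -0.1106  0.006 ] depth [ 0.4886 -0.1127  0.0005]
326.2 218.0 [ 0.4529 -0.1785  0.006 ] depth [ 0.458  -0.1814 -0.0009]
err 0.00043980665827408894 yaw 155.92545864396206 c [ 0.4925967  -0.15564203] knob [ 0.53420503 -0.06251444]
err 0.00043980665827408964 yaw -24.074541356037937 c [ 0.4925967  -0.15564203] knob [ 0.45098837 -0.24876961]
989 ((493.23236083984375, -155.95631408691406), (14.60111141204834, 47.295101165771484), 65.96971130371094) [ 0.49384292 -0.15623793  0.04226946]
```

Two views agree: plate centre (0.4927, −0.1557), yaw −24.0°, rib top at 0.042 m.

{"op": "apply_moves", "data": {"plan": [[[70, -0.15, -0.3, -0.6, 0, 0.004, -0.02], [70, 0, 0, -0.6, 0, 0, 0], [70, 0, 0, -0.6, 0, 0, 0], [70, 0, 0, -0.6, 0, 0, 0], [70, 0, 0, -0.4, 0, 0, 0], [70, 0, 0, 0, 0, 0, 0], [70, 0, 0, 0, 0, 0, 0]]]}}

```text
time_s: 11.3
tcp_pos: [0.4997, -0.1535, 0.1059]
ee_rot: [[0.916, -0.401, 0.017], [-0.401, -0.916, -0.003], [0.017, -0.005, -1.0]]
wrist_force: [0.4, -0.2, 0.4]
gripper_width: 0.697
```

```bash
python3 st.py
```

```text
11.3 [ 0.4997 -0.1535  0.1059] yaw -23.666753282390463 fix wx,wy [0.0025 0.0171] F [ 0.4 -0.2  0.4] M [-0.02  0.    0.02] 0.6965195275640704
```

{"op": "apply_moves", "data": {"plan": [[[70, -0.28, -0.09, -0.4, 0.002, 0.017, 0], [70, -0.05, 0, -0.5, 0, 0.005, 0], [70, -0.05, 0, -0.5, 0, 0.005, 0], [70, 0, 0, 0, 0, 0, 0], [70, 0, 0, 0, 0, 0, 0]]]}}

```text
time_s: 11.72
tcp_pos: [0.4927, -0.1558, 0.074]
ee_rot: [[0.917, -0.399, -0.003], [-0.399, -0.917, -0.001], [-0.002, 0.002, -1.0]]
wrist_force: [0.5, -0.4, 0.8]
gripper_width: 0.703
```

```bash
python3 st.py
```

```text
11.7167 [ 0.4927 -0.1558  0.074 ] yaw -23.53371173256203 fix wx,wy [ 0.0008 -0.0029] F [ 0.5 -0.4  0.8] M [-0.01 -0.02 -0.  ] 0.7030955859010237
```

{"op": "apply_moves", "data": {"plan": [[[70, -0.06, 0, -0.5, 0, 0.004, -0.008], [70, -0.06, 0, -0.5, 0, 0.004, 0], [70, -0.06, 0, -0.5, 0, 0.004, 0], [70, 0, 0, 0, 0, 0, 0], [70, 0, 0, 0, 0, 0, 0]]]}}

```text
time_s: 12.13
tcp_pos: [0.4918, -0.1563, 0.0404]
ee_rot: [[0.914, -0.406, -0.006], [-0.406, -0.914, -0.002], [-0.005, 0.004, -1.0]]
wrist_force: [1.6, 0.8, -0.3]
gripper_width: 0.701
```

```bash
python3 st.py
```

```text
12.1333 [ 0.4918 -0.1563  0.0404] yaw -23.934632824994242 fix wx,wy [ 0.0017 -0.0057] F [ 1.6  0.8 -0.3] M [-0.03 -0.01 -0.01] 0.7014361569869576
```

{"op": "apply_moves", "data": {"plan": [[[70, 0.03, 0.02, -0.4, 0.002, -0.004, 0], [70, -0.05, 0, -0.4, 0, 0.004, 0], [70, 0, 0, 0, 0, 0, 0], [70, 0, 0, 0, 0, 0, 0]]]}}

```text
time_s: 12.47
tcp_pos: [0.4944, -0.1561, 0.0237]
ee_rot: [[0.914, -0.405, 0.002], [-0.405, -0.914, -0.0], [0.002, -0.0, -1.0]]
wrist_force: [-0.6, -0.5, 0.2]
gripper_width: 0.696
```

```bash
python3 st.py
```

```text
12.4667 [ 0.4944 -0.1561  0.0237] yaw -23.86682823452431 fix wx,wy [0.0004 0.0016] F [-0.6 -0.5  0.2] M [-0.02  0.02 -0.01] 0.696427494075217
```

{"op": "apply_moves", "data": {"plan": [[[70, -0.07, 0, -0.2, 0, 0.002, 0], [70, 0, 0, 0, 0, 0, 0], [5, 0, 0, 0, 0, 0, 0], [5, 0, 0, 0, 0, 0, 0], [5, 0, 0, 0, 0, 0, 0], [5, 0, 0, 0, 0, 0, 0], [5, 0, 0, 0, 0, 0, 0], [5, 0, 0, 0, 0, 0, 0], [5, 0, 0, 0, 0, 0, 0], [5, 0, 0, 0, 0, 0, 0], [5, 0, 0, 0, 0, 0, 0], [5, 0, 0, 0, 0, 0, 0]]]}}

```text
time_s: 13.47
tcp_pos: [0.4939, -0.1562, 0.0205]
ee_rot: [[0.915, -0.404, 0.003], [-0.404, -0.915, -0.001], [0.003, -0.001, -1.0]]
wrist_force: [-0.5, 0.4, -0.3]
gripper_width: 0.182
```

```bash
python3 st.py
```

```text
13.4667 [ 0.4939 -0.1562  0.0205] yaw -23.834883206122868 fix wx,wy [0.0008 0.0031] F [-0.5  0.4 -0.3] M [ 0.02 -0.01 -0.01] 0.18183861211754868
```

{"op": "apply_moves", "data": {"plan": [[[5, 0, 0, 0, 0, 0, 0], [5, 0, 0, 0.3, 0, 0, 0], [5, 0, 0, 0.5, 0, 0, 0], [5, 0, 0, 0.5, 0, 0, 0], [5, 0, 0, 0.6, 0, 0, 0], [5, 0, 0, 0.6, 0, 0, 0], [5, 0, 0, 0.6, 0, 0, 0], [5, 0, 0, 0.6, 0, 0, 0], [5, 0, 0, 0.6, 0, 0, 0], [5, 0, 0, 0.6, 0, 0, 0], [5, 0, 0, 0.6, 0, 0, 0], [5, 0, 0, 0, 0, 0, 0]]]}}

```text
time_s: 14.47
tcp_pos: [0.4848, -0.1551, 0.1617]
ee_rot: [[0.913, -0.408, -0.014], [-0.408, -0.913, 0.003], [-0.014, 0.003, -1.0]]
wrist_force: [1.0, 0.4, -2.7]
gripper_width: 0.185
```

```bash
python3 st.py
```

```text
14.4667 [ 0.4848 -0.1551  0.1617] yaw -24.070997387130436 fix wx,wy [-0.003  -0.0141] F [ 1.   0.4 -2.7] M [-0.04 -0.23  0.09] 0.18479277445768144
```

{"op": "apply_moves", "data": {"plan": [[[5, 0, 0, 0.6, -0.003, -0.014, 0], [5, 0, 0, 0.6, 0, 0, 0], [5, 0, 0, 0.6, 0, 0, 0], [5, 0, 0, 0, 0, 0, 0], [5, 0, 0, 0, 0, 0, 0]]]}}

```text
time_s: 14.88
tcp_pos: [0.4801, -0.1539, 0.2039]
ee_rot: [[0.912, -0.41, -0.008], [-0.41, -0.912, 0.004], [-0.009, -0.0, -1.0]]
wrist_force: [0.2, -0.5, -3.7]
gripper_width: 0.178
```

```bash
python3 st.py; python3 look.py w5
```

```text
14.8833 [ 0.4801 -0.1539  0.2039] yaw -24.221033278477595 fix wx,wy [-0.004  -0.0079] F [ 0.2 -0.5 -3.7] M [-0.03  0.05 -0.  ] 0.17772466919908997
14.8833 [ 0.48014879 -0.15391175  0.20386756] [-4.10260783e-01 -9.11968176e-01 -3.68207275e-04]
```

View pics/w5.png

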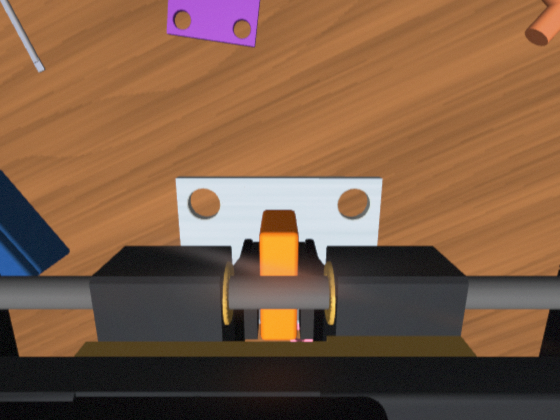

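The plate is in the fingers. Two of its holes show, at (204,203) and (353,203), and its front edge is straight. I'll measure its pose in the hand.

```bash
cat > hand.py <<'E'
import sys
from h import *
p=dict(np.load(sys.argv[1]+'.npz'));hs=[tuple(map(float,a.split(','))) for a in sys.argv[2:]]
a=p['pixels'].astype(int);M=p['mount'];K=np.linalg.inv(p['mtx'])
m=(a.min(2)>150)&(np.abs(a[...,2]-a[...,0])<50)
v,u=np.nonzero(m);k=(v>175)&(v<260)&(u>165)&(u<400);u=u[k];v=v[k];d=p['depth'][v,u]
k=(d>.1)&(d<.3);u,v,d=u[k],v[k],d[k]
C=(K@np.c_[u,v,np.ones(len(u))].T)*d; T=(M[:3,:3]@C).T+M[:3,3]
A=np.c_[T[:,:2],np.ones(len(T))]
c=np.linalg.lstsq(A,T[:,2],rcond=None)[0]
for _ in range(3):
    r=abs(A@c-T[:,2])<.003; c=np.linalg.lstsq(A[r],T[r,2],rcond=None)[0]
print('plane z=%.4f x+%.4f y+%.4f'%tuple(c),'n',r.sum(),'x',T[r,0].min(),T[r,0].max(),'y',T[r,1].min(),T[r,1].max())
g=cv2.cvtColor(p['pixels'],cv2.COLOR_RGB2GRAY)
for u,v in hs:
    for _ in range(4):
        u0,v0=int(round(u)),int(round(v));R=20
        w=g[v0-R:v0+R+1,u0-R:u0+R+1]; bw=(w<150).astype(np.uint8)
        n,l,s,cen=cv2.connectedComponentsWithStats(bw); i=l[R,R]; 
        u,v=u0-R+cen[i][0],v0-R+cen[i][1]
    o=M[:3,3];dv=M[:3,:3]@K@[u,v,1]; t=(c[2]+c[0]*o[0]+c[1]*o[1]-o[2])/(dv[2]-c[0]*dv[0]-c[1]*dv[1])
    X=o+t*dv;print(u,v,s[i],'tool',X)
E
python3 hand.py w5 204,203 353,203
```

```text
plane z=0.0028 x+0.0002 y+0.0142 n 10600 x -0.003578450277810716 0.03926222153258528 y -0.04987410119349174 0.05079961763279656
203.3019867549669 203.73774834437086 [  5   5  32  30 755] tool [ 0.02615144 -0.03679293  0.01425293]
353.2686762778506 203.8440366972477 [  5   5  32  31 763] tool [0.0261215  0.03711604 0.01426738]
```

In the hand the plate is level to 0.003 rad and its centre is 0.8 mm behind the TCP in tool x. Now the carry.

{"op": "apply_moves", "data": {"plan": [[[5, 0.1, 0.5, 0, -0.004, -0.008, 0], [5, 0.1, 0.8, 0, 0, 0, 0.05], [5, 0.1, 0.8, 0, 0, 0, 0.05], [5, 0.1, 0.8, 0, 0, 0, 0.05], [5, 0.1, 0.8, 0, 0, 0, 0.05], [5, 0.1, 0.8, 0, 0, 0, 0.05], [5, 0.1, 0.8, 0, 0, 0, 0.05], [5, 0.1, 0.8, 0, 0, 0, 0.05], [5, 0.1, 0.8, 0, 0, 0, 0.05], [5, 0.1, 0.8, 0, 0, 0, 0.05], [5, 0.1, 0.8, 0, 0, 0, 0.05], [5, 0, 0.3, 0, 0, 0, 0]]]}}

```text
time_s: 15.93
tcp_pos: [0.4975, 0.0731, 0.1834]
ee_rot: [[0.995, 0.093, -0.032], [0.093, -0.996, -0.012], [-0.033, 0.009, -0.999]]
wrist_force: [0.3, -1.0, -3.4]
gripper_width: 0.184
```

```bash
python3 st.py
```

```text
15.9333 [0.4975 0.0731 0.1834] yaw 5.323184387054961 fix wx,wy [ 0.0118 -0.0321] F [ 0.3 -1.  -3.4] M [ 0.01 -0.08 -0.03] 0.18378432606008852
```

{"op": "apply_moves", "data": {"plan": [[[5, 0.2, 0.5, 0.4, 0.012, -0.032, 0], [5, 0.2, 0.8, 0.1, 0, 0, 0], [5, 0.2, 0.8, 0.1, 0, 0, 0], [5, 0.2, 0.8, 0.1, 0, 0, 0], [5, 0.2, 0.8, 0, 0, 0, 0], [5, 0.2, 0.8, 0, 0, 0, 0], [5, 0.2, 0.5, 0, 0, 0, 0], [5, 0, 0, 0, 0, 0, 0], [5, 0, 0, 0, 0, 0, 0]]]}}

```text
time_s: 16.68
tcp_pos: [0.5312, 0.2038, 0.1982]
ee_rot: [[0.996, 0.084, -0.001], [0.084, -0.996, 0.001], [-0.0, -0.001, -1.0]]
wrist_force: [-0.1, 0.0, -2.5]
gripper_width: 0.179
```

```bash
python3 st.py
```

```text
16.6833 [0.5312 0.2038 0.1982] yaw 4.8235605578790715 fix wx,wy [-0.0006 -0.0005] F [-0.1  0.  -2.5] M [-0.09  0.06 -0.02] 0.17935826901128968
```

{"op": "apply_moves", "data": {"plan": [[[5, 0.12, 0.5, 0, 0, 0, 0.03], [5, 0, 0.5, 0, 0, 0, 0.03], [5, 0, 0, 0, 0, 0, 0], [5, 0, 0, 0, 0, 0, 0]]]}}

```text
time_s: 17.02
tcp_pos: [0.5339, 0.2287, 0.1979]
ee_rot: [[0.989, 0.146, -0.002], [0.146, -0.989, -0.0], [-0.002, -0.0, -1.0]]
wrist_force: [0.1, 0.4, -2.3]
gripper_width: 0.185
```

```bash
python3 st.py;python3 look.py w6; python3 hand.py w6 204,203 353,203
```

```text
17.0167 [0.5339 0.2287 0.1979] yaw 8.423917246650014 fix wx,wy [ 0.0001 -0.0015] F [ 0.1  0.4 -2.3] M [-0.09  0.    0.01] 0.18508644286558648
17.0167 [0.5338773  0.228682   0.19785672] [ 1.46495833e-01 -9.89211283e-01 -9.21929785e-05]
plane z=0.0036 x+0.0007 y+0.0142 n 10630 x -0.0037323818272082254 0.03950080823838468 y -0.050540624387964764 0.050170714452241305
203.3227931488801 203.59420289855072 [  5   5  31  30 759] tool [ 0.02618504 -0.03718992  0.01429974]
351.7396449704142 204.11242603550295 [  6   5  32  30 676] tool [0.02594838 0.03597763 0.01434941]
```

View pics/w6.png

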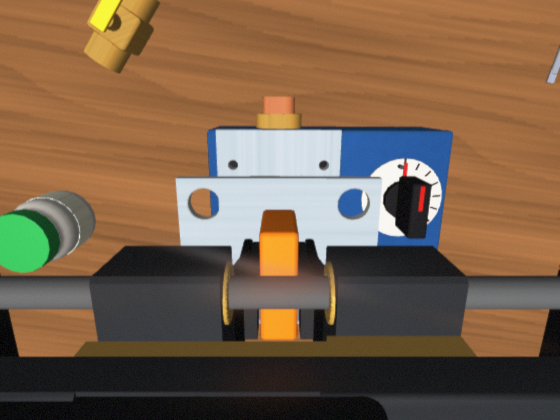

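The plate is above the chamber and square to the meter, with threaded holes visible at (233,165) and (323,165) beyond its edge. Lowering in steps.

{"op": "apply_moves", "data": {"plan": [[[5, -0.05, 0.03, -0.5, 0, 0.003, -0.003], [5, -0.05, 0, -0.5, 0, 0.004, 0], [5, -0.05, 0, -0.5, 0, 0.004, 0], [5, 0, 0, 0, 0, 0, 0], [5, 0, 0, 0, 0, 0, 0]]]}}

```text
time_s: 17.48
tcp_pos: [0.5298, 0.2281, 0.1592]
ee_rot: [[0.99, 0.142, -0.012], [0.143, -0.99, 0.0], [-0.012, -0.002, -1.0]]
wrist_force: [0.1, 0.0, -2.0]
gripper_width: 0.18
```

```bash
python3 st.py
```

```text
17.4833 [0.5298 0.2281 0.1592] yaw 8.193313159299814 fix wx,wy [-0.0002 -0.012 ] F [ 0.1  0.  -2. ] M [-0.04 -0.14 -0.02] 0.1804672910061951
```

{"op": "apply_moves", "data": {"plan": [[[5, 0.17, 0.05, -0.3, 0, -0.012, 0], [5, 0, 0, -0.4, 0, 0, 0], [5, 0, 0, -0.4, 0, 0, 0], [5, 0, 0, 0, 0, 0, 0], [5, 0, 0, 0, 0, 0, 0]]]}}

```text
time_s: 17.9
tcp_pos: [0.5348, 0.2289, 0.1314]
ee_rot: [[0.99, 0.142, 0.002], [0.142, -0.99, 0.001], [0.002, -0.0, -1.0]]
wrist_force: [-0.6, -0.0, -2.6]
gripper_width: 0.185
```

```bash
python3 st.py
```

```text
17.9 [0.5348 0.2289 0.1314] yaw 8.176155871093222 fix wx,wy [-0.0006  0.0018] F [-0.6 -0.  -2.6] M [-0.06  0.01  0.  ] 0.18465488104100403
```

{"op": "apply_moves", "data": {"plan": [[[5, -0.03, 0.02, -0.3, 0, 0.002, 0], [5, -0.03, 0, -0.3, 0, 0.002, 0], [5, -0.03, 0, -0.3, 0, 0.002, 0], [5, 0, 0, 0, 0, 0, 0], [5, 0, 0, 0, 0, 0, 0]]]}}

```text
time_s: 18.32
tcp_pos: [0.5326, 0.2295, 0.1073]
ee_rot: [[0.99, 0.142, -0.004], [0.142, -0.99, 0.001], [-0.004, -0.002, -1.0]]
wrist_force: [0.4, 0.4, -2.6]
gripper_width: 0.18
```

```bash
python3 st.py
```

```text
18.3167 [0.5326 0.2295 0.1073] yaw 8.181715673834915 fix wx,wy [-0.0011 -0.0041] F [ 0.4  0.4 -2.6] M [-0.03 -0.06 -0.03] 0.17963434059744934
```

{"op": "apply_moves", "data": {"plan": [[[5, 0.05, 0, 0, -0.001, -0.004, 0], [5, 0, 0, 0, 0, 0, 0], [5, 0, 0, 0, 0, 0, 0], [5, 0, 0, 0, 0, 0, 0], [5, 0, 0, 0, 0, 0, 0], [5, 0, 0, 0, 0, 0, 0]]]}}

```text
time_s: 18.82
tcp_pos: [0.5346, 0.23, 0.1082]
ee_rot: [[0.99, 0.143, 0.002], [0.143, -0.99, 0.001], [0.002, -0.001, -1.0]]
wrist_force: [-0.1, -0.1, -2.8]
gripper_width: 0.184
```

```bash
python3 st.py;python3 look.py w7; python3 hand.py w7 204,203 353,203; python3 -c "
from h import *
p=capture('scene');save('scene7',p)
a=p['pixels'][130:250,260:420,::-1];cv2.imwrite('pics/scene7c.png',cv2.resize(a,None,fx=4,fy=4,interpolation=cv2.INTER_CUBIC))
p=capture('top')
a=p['pixels'][150:260,120:280,::-1];cv2.imwrite('pics/top7c.png',cv2.resize(a,None,fx=4,fy=4,interpolation=cv2.INTER_CUBIC))
"; python3 st.py
```

```text
18.8167 [0.5346 0.23   0.1082] yaw 8.200351357757013 fix wx,wy [-0.0009  0.0019] F [-0.1 -0.1 -2.8] M [-0.01 -0.02  0.04] 0.1836105198411229
18.8167 [0.5345915  0.22995522 0.1081693 ] [ 1.42636176e-01 -9.89775010e-01 -5.91983544e-04]
plane z=0.0036 x+0.0011 y+0.0142 n 10575 x -0.0036733142860206486 0.03933217101071745 y -0.0504666519891252 0.0500065994416954
208.04256756756757 202.67297297297296 [   0    0   41   41 1480] tool [ 0.02666563 -0.03482944  0.01426763]
352.74833555259653 202.75632490013317 [   0    0   41   41 1502] tool [0.02664167 0.03643807 0.01434709]
18.9667 [0.5345 0.2299 0.1081] yaw 8.199940834081753 fix wx,wy [-0.0008  0.0018] F [ 0.   0.1 -3.1] M [-0.06 -0.04  0.02] 0.17810918681513072
```

View pics/w7.png

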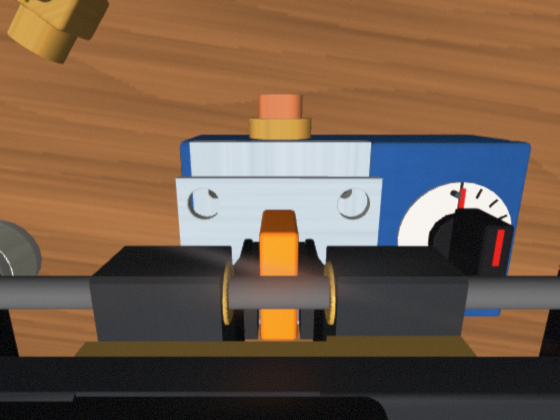

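View pics/scene7c.png

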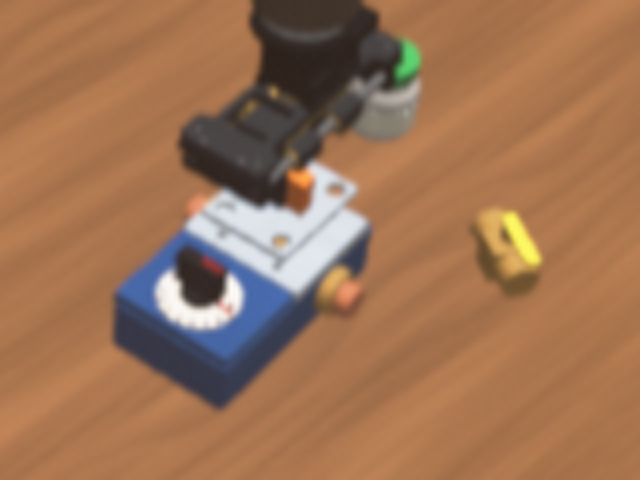

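```bash
python3 - <<'E'
from h import *
p=dict(np.load('w7.npz'));th=np.radians(8.2);R=np.array([[np.cos(th),-np.sin(th)],[np.sin(th),np.cos(th)]])
for m in [(55,60),(55,-40),(55,-140)]: print(m,pix(p,np.r_[np.array([.5333,.2293])+R@(np.array(m)/1e3),.065],p))
print(dep(p,280,160,p))
E
python3 knob.py w7
```

```text
(55, 60) [170.83546858 141.81063818]
(55, -40) [352.33830217 141.88524089]
(55, -140) [534.15820366 141.95997393]
[0.57779155 0.23552901 0.06460233]
234 [0.55779751 0.12962977 0.10759998] bearing from axis 7.502248229766041
84 [0.5719662  0.13219677 0.07037022] bearing from axis 9.122903876808428
```

View pics/top7c.png

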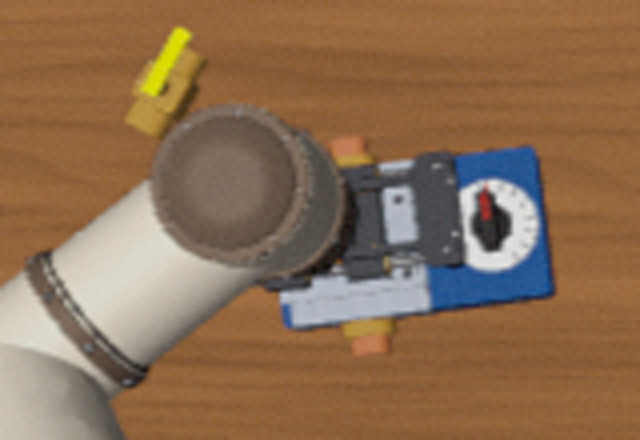

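The meter reprojects to the pixel in the final view: aluminium far edge at row 142 and the face boundaries at columns 189 and 370. In the top view a threaded hole shows dark through the plate hole at crop pixel (398,198). Handing in.

```bash
python3 -c "
from h import *
print(finish_job())"; python3 st.py
```

```text
the job is handed in; nothing more can be done
None
the job is handed in; nothing more can be done
```

I turned the knob back to its zero stop, then lifted the silver plate by its orange rib. I handed the job in at about 19 s, with the plate held still over the open chamber. The hand-in gives no verdict.

**Last checks:**
- **Knob:** it reached the stop, with about 0.45 N m of resistance felt there. The red line read 7.5° and the pointer 9.1°, against the meter's 8.2° yaw. Both are within about 0.02 rad of zero.
- **Plate position:** the underside is about 22 mm above the aluminium face. The plate's centre is within 1 mm of the chamber's, and the yaw agrees to within 0.1°.
- **Plate in the fingers:** it is level to about 0.005 rad. The fingers stopped at the rib's 16 mm width and carry about 2.8 N. No contact with the meter was felt.
- **Bystanders:** I never steered near the valve, jar, screwdriver or copper tee. The valve and jar show no sign of having moved in the last pictures. I did not re-measure any of the four.

**Failed check:** my automatic hole finder did not work in the last wrist picture, because the bright meter shows through the holes. The final alignment therefore rests on three things:
- the plate's measured edges in the last wrist picture;
- the hole measurement made just before lowering;
- the meter's outline, which landed where predicted in the last wrist picture. Only the blue housing's two ends sat 7–10 pixels inside the prediction, which I put down to rounded or shorter ends.

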